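# Unclip the battery cover of a kitchen scale

### The arm

A 6-joint arm with a two-finger parallel gripper is mounted at the origin on a cart in front of the work surface, level with it; the furniture and walls round the work are solid. World frame = base frame: x ahead of the robot, y to its left, z up, the work surface at z = 0. Lengths are in m, angles in rad, forces in N, time in s.
With the tool pointing down it reaches from about 0.4 to 0.825 m from the base axis. Payload 7 kg.
Tool frame: the origin (TCP) lies on the mounting face of the last link; the fingertips stand 178 mm ahead of it and the grasp point (between the pads) lies 159 mm ahead of it; z points along the fingers, y is the direction in which the jaws open and shut (so a half turn about z gives the same grasp; the last joint's range is limited). The gripper opens to 88 mm and grips with 3 to 60 N. Pads are 19 mm wide; open, the fingers measure 130 mm over their backs; the gripper's body (78 mm by 193 mm) begins 47 mm behind the grasp point.
Start: joints at [-1.01, 0.359, 0.012, 0, -1.224, -0.288], TCP at [0.182, -0.65, 0.405] pointing down, gripper open.
Joint ranges: [-3.07, 3.07], [-1.43, 2.12], [-1.02, 1.25], [-3.03, 1.67], [-3.05, -0], [-3.03, 3.03]. Speed limits (rad/s): [2.39, 2.39, 3.01, 3.14, 3.14, 3.14].

### API

Orientations are given as [roll, pitch, yaw] about the fixed x, y, z axes, in that order (R = Rz(yaw) Ry(pitch) Rx(roll)).
In Python, from station import * gives the robot as it stands.
- The arm moves only by the tool arm_command, never from a script. Its argument "targets" is a list of rows, each a list of 3 entries, a list of its own where there are three numbers: the turn, a rotation vector about the world's x, y, z in rad, then the shift along the world's x, y, z in mm, then the closure, from 0 (fully open) to 1 (shut). In form: [[[wx, wy, wz], [tx, ty, tz], fingers], ...]. A call has 1 to 8 rows; each row shifts and turns the commanded pose from where the row before left it; what a row does not reach is not made up. A row lasts 1/10 s, in which the tool goes at most 50 mm and 8.59 degrees, less where a joint would pass 70% of its speed; a pose out of reach is approached as far as the arm can. A call with a gripper value outside its range is refused whole. The fingers move at their own pace and stop on an object; "squeeze" is the grip in N (left out, the last holds). Time passes only in rows, so rows that do not move let the fingers close. It gives the time, the measured TCP pose, the force and the opening at its end, in the units of the state.
- get_state(): the state, without advancing time (a new reading comes with each control period).
- grab_frame(name): name is "scene" or "top" or "wrist"; returns (picture, depth): 384x512x3 uint8, red, green, blue; 384x512 float32, m along the optical axis (not along the pixel's ray), 0 where there is no reading.
- camera_params(name): a dict with "mtx" (3x3 intrinsics, pixels), "k1" (the pictures are not rectified: a ray, as slopes to the right and down, at radius r is drawn at 1 + k1 r^2 times it, then the intrinsics apply), "eye" and "orientation" of the camera in the world. Camera axes: x right, y down, z forward; pixel columns grow to the right and rows downward; lengths in m; the calibration is good to about 2 mm. A picture is of the moment at which its call begins: read the wrist's pose just before it. camera_params takes no time and is no camera call; for the wrist camera it gives the pose at the moment of the call.
- job_done(): hands the job in, once; it reports no verdict.
The state is a dict: "t": time; "q": joint angles; "qd": joint speeds; "joint_efforts": joint torques, N m; "eef_pos": TCP position; "ee_rot": TCP orientation; "force": force on the tool from outside, world axes, zero at the start; "moment": the same for the moment, N m; "width": finger opening in m.
Only numpy, scipy, OpenCV 4.12 (cv2) and the standard library are available. Lean on these libraries where they do the work, as an engineer would, in place of code of your own. Each camera call takes 0.05 s, during which the arm holds its last target.

### The job

The kitchen scale lies face down for a new battery. Squeeze the orange snap tab of its grey battery cover inward, only as far as it needs to let go, and while holding it in lift the cover straight off; be gentle, because the tab and its catch are brittle and must be neither squeezed hard nor pulled against. Then set the cover down gently, right way up, on the wooden chopping board, and leave the other things alone.

Things in the scene. Friction and masses are not known exactly. Their poses are not given: they have to be found in the camera images.
- scale: White kitchen scale lying face down on its glass pan, fixed; housing 140 x 180 mm (x, y), pan 150 x 190 mm; its upturned underside (deck) is 24 mm above the worktop, with four 3 mm rubber feet at the corners. Origin: centre of the lowest face, on the worktop; z up. The battery cover is seated over this origin, its axes parallel to the scale's.
- cover: Loose grey battery cover with orange tab at its +y side, 50 to 80 g. Origin at the foot of its skirts, 14 mm below the deck when seated; z up. Cap: x -33..33, y -23..10, z 10..26 mm. Two skirts under it reach 10 mm into the deck with 1 mm play: draw it straight up 15 mm or more before going sideways. It stands by itself on the skirts, origin then level with the support.
- cover_grip (a point): Centre of the pinch on the cover: half-way between the flat cap wall (y = -23 mm) and the outer face of the relaxed tab (y = +23 mm), 46 mm across, 8 mm above the deck, 18 mm above the cover's origin. Axes as the cover's. Fingers closing along y press the tab in on one side and bear on the cap wall on the other; both faces end 8 mm above this point, the deck 8 mm below is free.
- tab (a joint): Orange snap tab, at the +y side of the cover. Value: inward travel (m, along the cover's -y), 0 relaxed, at most 0.0088. Spring: 2 N to start, then 1 N per mm. A hook at its foot under a lip of the scale (1 mm vertical play) lets go after 2 to 7 mm of travel (cover centred), different on each scale and not visible; 1.2 mm further in a solid back-stop is felt as a sudden rise of the squeeze.
- tab_face (a point): Middle of the tab's outer face, where a finger presses; moves with the tab. Tab 20 mm wide (x), 15 mm high, from 1 to 16 mm above the deck; this point 8.5 mm above the deck. y of the cover points out of the face. The tab breaks when squeezed with more than about 18 N a side; the catch breaks when cover and scale press or pull on one another with more than about 16 N.
- chop_board: Wooden chopping board, 200 x 300 x 21 mm (x, y, z), fixed flat on the worktop. Origin at the centre of its underside; its upper face is 21 mm above it.
- mug_a: White mug, about 78 x 110 x 97 mm, standing behind the scale; bystander. Origin at the centre of its foot.
- pepper_mill: Small shaker with grey top, 44 x 44 x 90 mm, standing behind the scale; bystander. Origin at the centre of its foot.
There are look-alikes about, which are no part of the job. There is more than one size of the cover; the job needs the larger.

How it is judged:
By the outcome, as a careful person would: the job done as asked, in the order asked, and still so for the second after the job is handed in, with the robot touching nothing.
It also fails if it takes over 72 s, if anything falls off the work surface, if the arm or the gripper's body presses on something with over 40 N, if the wrist force passes 120 N, or if a joint passes its speed limit or range.

## Working session

There is one attempt and no reset: what is moved stays moved. The work goes in short steps, Python scripts to look and compute and a tool call to move; the robot and the scene stay as the last step left them, time stands still between calls to the robot, and variables do not carry over. Pictures are saved under pics/ and viewed, and the job is handed in when it is done.

Besides the shell and the picture viewer there is one more tool, called as name(argument=value, ...), one argument or row to a line, values as JSON. arm_command: Moves the arm, as the interface text tells. Its arguments: {"type":"object","properties":{"targets":{"type":"array"},"squeeze":{"type":"number"}},"required":["targets"]}

```bash
ls; mkdir -p pics; python3 - <<'E'
from station import *
import cv2,numpy as np
s=get_state();print({k:np.round(v,4).tolist() for k,v in s.items()})
for n in ["scene","top"]:
    p,d=grab_frame(n);c=camera_params(n);print(n,c)
    cv2.imwrite(f"pics/{n}0.png",p[:,:,::-1]);np.save(f"pics/{n}0.npy",d);np.save(f"pics/{n}0c.npy",p)
E
```

```text
pics
{'t': 0.0, 'q': [-1.0099, 0.3594, 0.011, -0.0004, -1.2241, -0.2881], 'qd': [-0.0006, 0.0021, 0.0007, -0.0004, 0.0006, -0.0006], 'joint_efforts': [-0.0016, -58.2715, 29.3061, 6.9973, 0.007, -0.0002], 'eef_pos': [0.1818, -0.6499, 0.4037], 'ee_rot': [3.1399, -0.0001, -2.8689], 'force': [0.3106, 0.0992, 0.2712], 'moment': [-0.007, 0.0857, -0.0309], 'width': 0.0878}
scene {'mtx': array([[398.62953748,   0.        , 256.61103606],
       [  0.        , 398.62953748, 188.3271124 ],
       [  0.        ,   0.        ,   1.        ]]), 'k1': 0.046383835963374476, 'eye': array([0.0511001 , 0.64908303, 0.61107314]), 'orientation': array([-2.2836403 , -0.00323084, -2.38023124])}
top {'mtx': array([[447.61011416,   0.        , 253.68449185],
       [  0.        , 447.61011416, 189.71840447],
       [  0.        ,   0.        ,   1.        ]]), 'k1': 0.047900591204920566, 'eye': array([0.39283539, 0.16869338, 1.02004798]), 'orientation': array([-2.99614617,  0.02020607, -1.59403922])}
```

View pics/scene0.png

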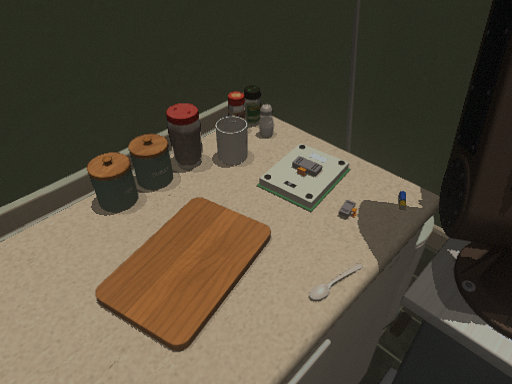

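View pics/top0.png

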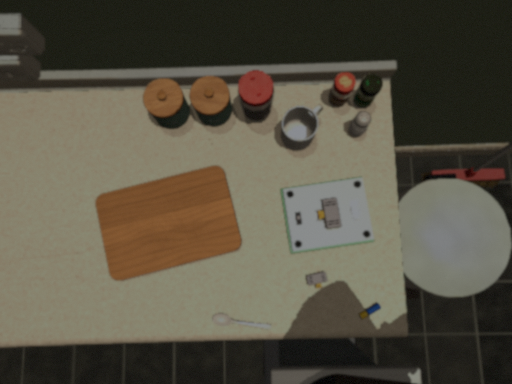

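The cover seated in the scale is at about (331,213) in "top", with its orange tab at (320,214). A smaller loose grey piece lies on the worktop at (316,279). The seated, larger one fits the description. The board is at (168,222), the mug at (299,127) and the shaker at (360,123). Next I'll enlarge the crop to confirm and measure.

```bash
cat > h.py <<'E'
import numpy as np,cv2
from scipy.spatial.transform import Rotation as Ro
def R(e): return Ro.from_euler('xyz',e).as_matrix()
def rays(c,uv):
    K=c['mtx'];uv=np.asarray(uv,float).reshape(-1,1,2)
    n=cv2.undistortPoints(uv,K,np.array([c['k1'],0,0,0,0.])).reshape(-1,2)
    return np.c_[n,np.ones(len(n))]@R(c['orientation']).T
def on_z(c,uv,z):
    r=rays(c,uv);e=c['eye'];return e+r*((z-e[2])/r[:,2])[:,None]
def cloud(c,d):
    h,w=d.shape;u,v=np.meshgrid(np.arange(w),np.arange(h))
    r=rays(c,np.c_[u.ravel(),v.ravel()]);P=c['eye']+r*d.reshape(-1,1);P[d.ravel()==0]=np.nan
    return P.reshape(h,w,3)
def proj(c,P):
    Q=(np.asarray(P)-c['eye'])@R(c['orientation']);n=Q[:,:2]/Q[:,2:];r2=(n**2).sum(1,keepdims=True)
    n=n*(1+c['k1']*r2);return n*c['mtx'][0,0]+c['mtx'][:2,2]
E
python3 - <<'E'
from station import *
from h import *
c=camera_params("top");d=np.load("pics/top0.npy");p=np.load("pics/top0c.npy")
P=cloud(c,d)
for u,v in [(331,213),(320,214),(300,230),(345,235),(316,279),(168,222),(250,280),(360,123)]: print(u,v,np.round(P[v,u],4))
cr=p[165:295,270:390,::-1];cv2.imwrite("pics/crop0.png",cv2.resize(cr,None,fx=4.5,fy=4.5,interpolation=cv2.INTER_CUBIC))
# scale: points deck height, white
m=(P[...,2]>0.017)&(P[...,2]<0.06);
lab,n=cv2.connectedComponents(m.astype(np.uint8))[1],0
for (u,v),z in [((345,235),.024),((168,222),.021)]:
    mm=(lab==lab[v,u]).astype(np.uint8);cs=max(cv2.findContours(mm,0,cv2.CHAIN_APPROX_NONE)[0],key=len)
    xy=on_z(c,cs[:,0,:],z)[:,:2].astype(np.float32);print(cv2.minAreaRect(xy*1000),np.median(P[mm>0][:,2]))
E
```

```text
331 213 [0.4812 0.0171 0.0378]
320 214 [0.4794 0.0414 0.0403]
300 230 [0.4464 0.085  0.0244]
345 235 [ 0.4332 -0.0136  0.0226]
316 279 [0.3392 0.0538 0.0176]
168 222 [0.4718 0.3792 0.0194]
250 280 [ 0.3391  0.1989 -0.002 ]
360 123 [ 0.6684 -0.0464  0.0853]
((482.17926025390625, 22.720245361328125), (139.73895263671875, 181.97152709960938), 7.076848983764648) 0.024276590829975464
((472.747314453125, 380.39923095703125), (200.86277770996094, 299.56280517578125), 13.02961254119873) 0.02040195696170566
```

View pics/crop0.png

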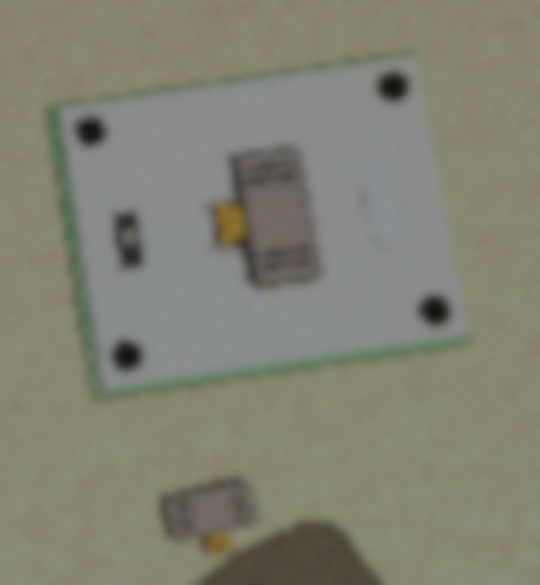

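arm_command(
  targets=[
    [[0, 0, -0.01], [19, 42, 0], 0],
    [[0, 0, -0.01], [19, 42, 0], 0],
    [[0, 0, -0.01], [19, 42, 0], 0],
    [[0, 0, -0.01], [19, 42, 0], 0],
    [[0, 0, -0.01], [19, 42, 0], 0],
    [[0, 0, -0.01], [19, 42, 0], 0],
    [[0, 0, -0.01], [19, 42, 0], 0],
    [[0, 0, -0.01], [19, 42, 0], 0],
  ],
)

```text
t: 0.9
eef_pos: [0.334, -0.3123, 0.4046]
ee_rot: [3.142, 0.0, -2.949]
force: [1.1, 0.5, 0.3]
width: 0.0874
```

arm_command(
  targets=[
    [[0, 0, -0.01], [19, 42, -10], 0],
    [[0, 0, -0.01], [19, 42, -10], 0],
    [[0, 0, -0.01], [19, 42, -10], 0],
    [[0, 0, -0.01], [19, 42, -10], 0],
    [[0, 0, -0.01], [19, 42, -10], 0],
    [[0, 0, -0.01], [19, 42, -10], 0],
    [[0, 0, -0.009], [19, 42, 0], 0],
    [[0, 0, 0], [0, 0, 0], 0],
  ],
)

```text
t: 1.7
eef_pos: [0.4688, -0.0162, 0.3443]
ee_rot: [-3.141, 0.0, -3.014]
force: [0.1, -0.5, -0.5]
width: 0.0875
```

```bash
python3 - <<'E'
from station import *
from h import *
s=get_state();print({k:np.round(v,4).tolist() for k,v in s.items() if k in('t','q','eef_pos','ee_rot','force','width')})
for n in ["wrist","top"]:
    c=camera_params(n);p,d=grab_frame(n);
    np.save(f"pics/{n}1.npy",d);np.save(f"pics/{n}1c.npy",p);np.save(f"pics/{n}1p.npy",c,allow_pickle=True)
    cv2.imwrite(f"pics/{n}1.png",p[:,:,::-1])
    if n=='wrist': print(c)
E
```

```text
{'t': 1.7, 'q': [0.3869, 0.0676, -0.5143, 0.0003, -0.9886, -1.8301], 'eef_pos': [0.4688, -0.0162, 0.3443], 'ee_rot': [-3.1414, 0.0003, -3.0138], 'force': [0.0664, -0.5357, -0.4995], 'width': 0.0875}
{'mtx': array([[288.5350602 ,   0.        , 254.82707309],
       [  0.        , 288.5350602 , 197.21862297],
       [  0.        ,   0.        ,   1.        ]]), 'k1': 0.0007720945356228208, 'eye': array([ 0.3942534 , -0.02578043,  0.32506028]), 'orientation': array([2.85606830e+00, 1.59611361e-03, 1.69828469e+00])}
```

View pics/wrist1.png

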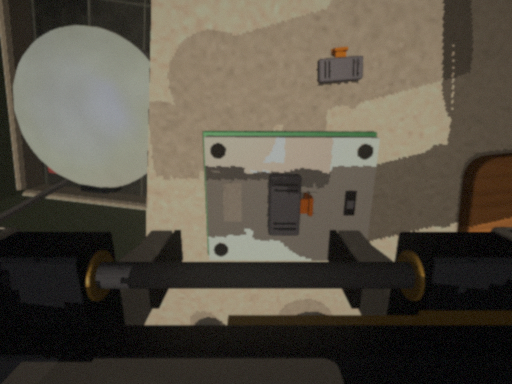

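The wrist view shows the seated cover at (285,205), with its orange tab to the right at (307,205). The loose look-alike is at (341,67) and is smaller. Next I'll measure the cap, tab and feet.

```bash
python3 - <<'E'
from station import *
from h import *
c=np.load("pics/wrist1p.npy",allow_pickle=True).item();d=np.load("pics/wrist1.npy");p=np.load("pics/wrist1c.npy")
P=cloud(c,d)
x0,y0=190,120
cv2.imwrite("pics/crop1.png",cv2.resize(p[y0:265,x0:390,::-1],None,fx=4,fy=4,interpolation=cv2.INTER_CUBIC))
# feet
f=on_z(c,[(218,150),(365,151),(221,249)],.027)[:,:2];print(f, 'mid diag',(f[1]+f[2])/2, np.linalg.norm(f[0]-f[1]),np.linalg.norm(f[0]-f[2]))
v=f[1]-f[0];print('yaw y-dir',np.degrees(np.arctan2(-v[0],v[1])))
deck=np.nanmedian(P[215:230,325:340,2]);print('deck',deck)
m=((P[...,2]>deck+.008)&(P[...,2]<deck+.025)).astype(np.uint8);m[:130]=0;m[250:]=0;m[:,:240]=0;m[:,330:]=0
n,l,st,_=cv2.connectedComponentsWithStats(m);print(st)
mm=l==l[200,285];Q=P[mm]
print('top z',np.percentile(Q[:,2],[10,50,90]))
th=np.radians(7.1);ax=np.array([[np.cos(th),np.sin(th)],[-np.sin(th),np.cos(th)]])
o=np.array([.4822,.0227]);L=(Q[:,:2]-o)@ax.T
print('local x',np.percentile(L[:,0],[0,1,2,50,98,99,100]),'local y',np.percentile(L[:,1],[0,1,2,50,98,99,100]))
hsv=cv2.cvtColor(p,cv2.COLOR_RGB2HSV)
t=(hsv[...,0]<22)&(hsv[...,1]>150);t[:130]=0;t[250:]=0;t[:,:240]=0;t[:,330:]=0
v,u=np.nonzero(t);L=(P[t][:,:2]-o)@ax.T;print('tab n',len(u),u.min(),u.max(),v.min(),v.max(),np.percentile(L,[2,50,98],axis=0),np.percentile(P[t][:,2],[5,50,95]))
print(cv2.minAreaRect((Q[:,:2]*1000).astype(np.float32)))
E
```

```text
[[ 0.43577595 -0.05908438]
 [ 0.41756082  0.09085641]
 [ 0.54684814 -0.04546452]] mid diag [0.48220448 0.02269594] 0.1510431408104885 0.11190411912848713
yaw y-dir 6.926471805266003
deck 0.02500247417584439
[[     0      0    512    384 194473]
 [   268    175     45     61   2135]]
top z [0.03871557 0.04070455 0.04172817]
local x [-0.03253334 -0.03213972 -0.03180018 -0.00140861  0.03099012  0.03207662
  0.03288811] local y [-0.02355892 -0.02337107 -0.02302782 -0.00562018  0.02003631  0.02103739
  0.02242848]
tab n 224 300 312 193 215 [[nan nan]
 [nan nan]
 [nan nan]] [nan nan nan]
((482.4412841796875, 22.159648895263672), (65.42414855957031, 45.9847526550293), 7.119926929473877)
```

View pics/crop1.png

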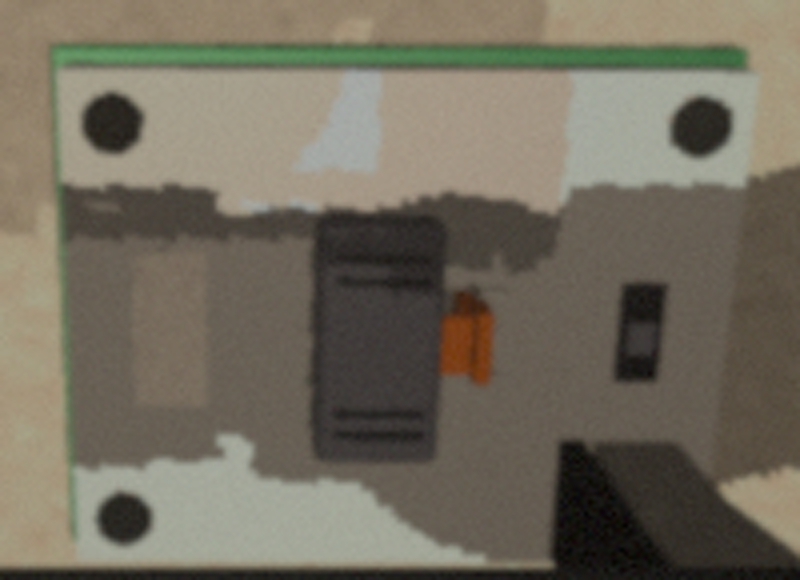

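The cap and tab measure 65 x 46 mm, which is the larger cover. The grip centre is (0.4822, 0.0225) with yaw 7.1°. I'll move above it with the fingers partly closed.

arm_command(
  targets=[
    [[0, 0, 0], [6.5, 19, -20], 0.32],
    [[0, 0, 0], [7, 20, -25], 0.32],
    [[0, 0, 0], [0, 0, -25], 0.32],
    [[0, 0, 0], [0, 0, -24], 0.32],
    [[0, 0, 0], [0, 0, 0], 0.32],
    [[0, 0, 0], [0, 0, 0], 0.32],
    [[0, 0, 0], [0, 0, 0], 0.32],
  ],
  squeeze=3,
)

```text
t: 2.5
eef_pos: [0.4808, 0.0185, 0.252]
ee_rot: [3.141, 0.002, -3.018]
force: [-0.1, 0.0, -0.6]
width: 0.0595
```

```bash
python3 - <<'E'
from station import *
from h import *
s=get_state();print({k:np.round(v,4).tolist() for k,v in s.items() if k in('t','eef_pos','ee_rot','force','width')})
c=camera_params("wrist");p,d=grab_frame("wrist");P=cloud(c,d)
cv2.imwrite("pics/w2.png",p[:,:,::-1])
p2,d2=grab_frame("scene");cv2.imwrite("pics/s2.png",cv2.resize(p2[100:230,220:390,::-1],None,fx=4,fy=4))
m=((P[...,2]>.033)&(P[...,2]<.046)).astype(np.uint8)
n,l,st,_=cv2.connectedComponentsWithStats(m)
for i in range(1,n):
    if st[i,4]>800:
        Q=P[l==i];print(st[i],cv2.minAreaRect((Q[:,:2]*1000).astype(np.float32)),np.median(Q[:,2]))
E
```

```text
{'t': 2.5, 'eef_pos': [0.4808, 0.0185, 0.252], 'ee_rot': [3.1413, 0.0018, -3.0185], 'force': [-0.1302, 0.0327, -0.57], 'width': 0.0595}
[ 228  178   65   84 4244] ((480.8340148925781, 22.196134567260742), (62.71995162963867, 45.98418426513672), 7.114933490753174) 0.04074895936483533
```

View pics/w2.png

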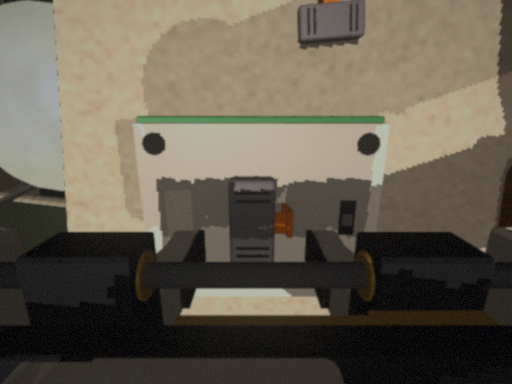

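View pics/s2.png

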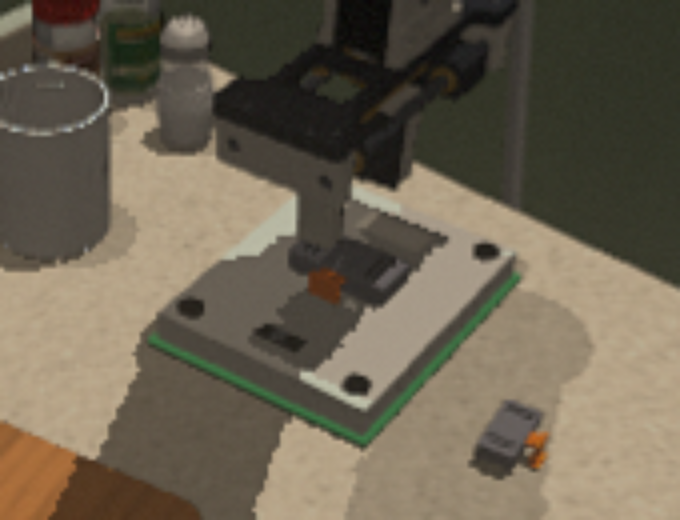

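arm_command(
  targets=[
    [[0, 0, 0], [1.4, 4, 0], 0.32],
    [[0, 0, 0], [0, 0, -15], 0.32],
    [[0, 0, 0], [0, 0, -15], 0.32],
    [[0, 0, 0], [0, 0, -8], 0.32],
    [[0, 0, 0], [0, 0, -4], 0.32],
    [[0, 0, 0], [0, 0, 0], 0.32],
    [[0, 0, 0], [0, 0, 0], 0.32],
  ],
)

```text
t: 3.3
eef_pos: [0.482, 0.0231, 0.2091]
ee_rot: [3.142, 0.001, -3.018]
force: [-0.5, 0.1, 0.3]
width: 0.0595
```

```bash
python3 - <<'E'
from station import *
from h import *
for i in range(2):
    s=get_state();print({k:np.round(v,4).tolist() for k,v in s.items() if k in('t','eef_pos','ee_rot','force','moment','width')})
    if i==0: p2,d2=grab_frame("scene");cv2.imwrite("pics/s3.png",cv2.resize(p2[120:220,250:370,::-1],None,fx=6,fy=6,interpolation=cv2.INTER_CUBIC))
c=camera_params("wrist");p,d=grab_frame("wrist")
cv2.imwrite("pics/w3.png",p[:,:,::-1])
E
```

```text
{'t': 3.3, 'eef_pos': [0.482, 0.0231, 0.2091], 'ee_rot': [3.1415, 0.0005, -3.0176], 'force': [-0.5394, 0.0912, 0.2779], 'moment': [-0.0064, -0.017, -0.0093], 'width': 0.0595}
{'t': 3.35, 'eef_pos': [0.482, 0.0231, 0.2092], 'ee_rot': [3.1414, 0.0008, -3.0176], 'force': [-0.7951, -1.0438, 0.4608], 'moment': [0.0197, -0.0405, 0.0342], 'width': 0.0597}
```

View pics/w3.png

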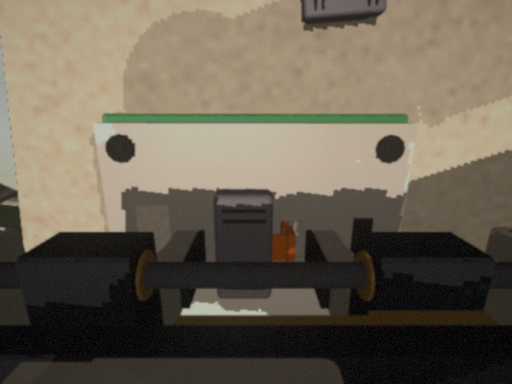

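View pics/s3.png

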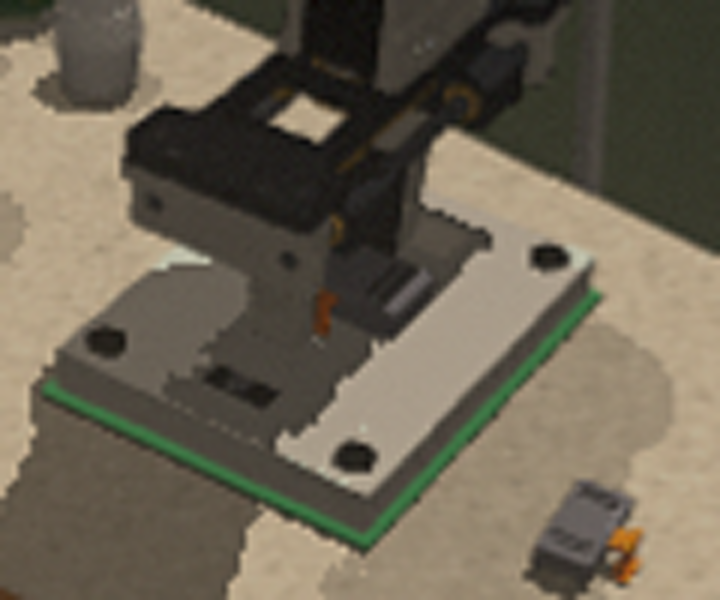

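arm_command(
  targets=[
    [[0, 0, 0], [0, 0, -3], 0.32],
    [[0, 0, 0], [0, 0, 0], 0.4],
    [[0, 0, 0], [0, 0, 0], 0.44],
    [[0, 0, 0], [0, 0, 0], 0.46],
    [[0, 0, 0], [0, 0, 0], 0.46],
    [[0, 0, 0], [0, 0, 0], 0.46],
  ],
  squeeze=3,
)

```text
t: 4.0
eef_pos: [0.4818, 0.023, 0.2057]
ee_rot: [3.142, 0.0, -3.018]
force: [-0.4, 1.0, 0.0]
width: 0.0475
```

arm_command(
  targets=[
    [[0, 0, 0], [0, 0, 0], 0.47],
    [[0, 0, 0], [0, 0, 0], 0.48],
    [[0, 0, 0], [0, 0, 0], 0.48],
    [[0, 0, 0], [0, 0, 0], 0.48],
  ],
  squeeze=3,
)

```text
t: 4.4
eef_pos: [0.4817, 0.0229, 0.2057]
ee_rot: [-3.142, -0.0, -3.018]
force: [-1.0, -1.1, 0.8]
width: 0.0453
```

arm_command(
  targets=[
    [[0, 0, 0], [0, 0, 0], 0.5],
    [[0, 0, 0], [0, 0, 0], 0.5],
    [[0, 0, 0], [0, 0, 0], 0.5],
    [[0, 0, 0], [0, 0, 0], 0.5],
  ],
  squeeze=3,
)

```text
t: 4.8
eef_pos: [0.4818, 0.023, 0.2057]
ee_rot: [-3.142, 0.0, -3.018]
force: [-0.0, -0.9, 0.5]
width: 0.0454
```

arm_command(
  targets=[
    [[0, 0, 0], [0.1, -0.5, 0], 0.52],
    [[0, 0, 0], [0, 0, 0], 0.52],
    [[0, 0, 0], [0, 0, 0], 0.52],
    [[0, 0, 0], [0, 0, 0], 0.52],
  ],
  squeeze=4,
)

```text
t: 5.2
eef_pos: [0.4818, 0.0225, 0.2057]
ee_rot: [3.142, -0.0, -3.018]
force: [-0.0, 0.4, 1.0]
width: 0.0435
```

arm_command(
  targets=[
    [[0, 0, 0], [0.1, -0.5, 0], 0.54],
    [[0, 0, 0], [0, 0, 0], 0.54],
    [[0, 0, 0], [0, 0, 0], 0.54],
    [[0, 0, 0], [0, 0, 0], 0.54],
  ],
  squeeze=5,
)

```text
t: 5.6
eef_pos: [0.4819, 0.022, 0.2057]
ee_rot: [3.142, -0.0, -3.018]
force: [-1.2, 0.2, 1.8]
width: 0.0424
```

arm_command(
  targets=[
    [[0, 0, 0], [0.1, -0.5, 0], 0.55],
    [[0, 0, 0], [0, 0, 0], 0.55],
    [[0, 0, 0], [0, 0, 0], 0.55],
    [[0, 0, 0], [0, 0, 0], 0.55],
  ],
  squeeze=6,
)

```text
t: 6.0
eef_pos: [0.482, 0.0215, 0.2057]
ee_rot: [-3.142, -0.0, -3.018]
force: [-1.5, -0.2, 2.8]
width: 0.0414
```

```bash
python3 - <<'E'
from station import *
from h import *
F=[];
for i in range(6):
    s=get_state();F.append(np.r_[s['force'],s['width']*1000]);grab_frame("scene")
print(np.round(F,2),np.mean(F,0))
E
```

```text
[[-1.48 -0.24  2.78 41.39]
 [-0.59 -0.41  2.87 41.9 ]
 [-2.54  0.47  3.21 41.91]
 [-2.45 -0.17  2.48 42.01]
 [-2.4   0.83  3.48 41.74]
 [-2.71  0.23  2.74 42.1 ]] [-2.02925261  0.11817947  2.92629451 41.84205984]
```

Some downward (about 3 N) and sideways (about 2 N) load is building up on the tool, so I'll relieve it slightly before squeezing further.

arm_command(
  targets=[
    [[0, 0, 0], [-0.2, 0, 0.4], 0.55],
    [[0, 0, 0], [0, 0, 0], 0.55],
    [[0, 0, 0], [0, 0, 0], 0.55],
  ],
  squeeze=6,
)

```text
t: 6.6
eef_pos: [0.4819, 0.0215, 0.206]
ee_rot: [3.142, 0.0, -3.018]
force: [-1.2, -0.2, -1.5]
width: 0.0418
```

```bash
cat > st.py <<'E'
from station import *
from h import *
F=[]
for i in range(5):
    s=get_state();F.append(np.r_[s['force'],s['moment']*10,s['width']*1000,s['eef_pos']*1000]);p,d=grab_frame("scene")
print(np.round(np.mean(F,0),2),'sd',np.round(np.std(F,0),2)[:7],s['t'])
cv2.imwrite("pics/last.png",cv2.resize(p[120:220,250:370,::-1],None,fx=6,fy=6,interpolation=cv2.INTER_CUBIC))
E
python3 st.py
```

```text
[ 2.0000e-01  4.7000e-01 -7.5000e-01 -7.0000e-02  3.0000e-02 -1.0000e-02
  4.1700e+01  4.8189e+02  2.1490e+01  2.0597e+02] sd [0.92 0.48 0.43 0.3  0.4  0.34 0.12] 6.8
```

View pics/last.png

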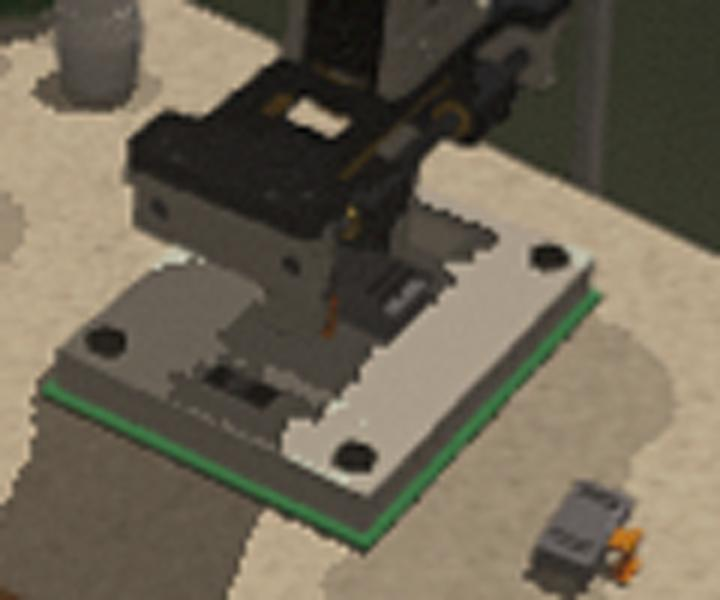

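arm_command(
  targets=[
    [[0, 0, 0], [0.05, -0.5, 0.05], 0.57],
    [[0, 0, 0], [0, 0, 0], 0.57],
    [[0, 0, 0], [0, 0, 0], 0.57],
    [[0, 0, 0], [0, 0, 0], 0.57],
  ],
  squeeze=7,
)

```text
t: 7.25
eef_pos: [0.4819, 0.021, 0.2061]
ee_rot: [3.142, 0.0, -3.018]
force: [0.2, 0.2, -0.2]
width: 0.0406
```

```bash
python3 st.py
```

```text
[ 1.3000e-01  8.0000e-02 -6.9000e-01  5.0000e-02  1.0000e-02  1.2000e-01
  4.0850e+01  4.8190e+02  2.0980e+01  2.0613e+02] sd [0.32 0.37 0.54 0.25 0.19 0.2  0.16] 7.45
```

arm_command(
  targets=[
    [[0, 0, 0], [0.05, -0.5, 0], 0.58],
    [[0, 0, 0], [0, 0, 0], 0.58],
    [[0, 0, 0], [0, 0, 0], 0.58],
    [[0, 0, 0], [0, 0, 0], 0.58],
  ],
  squeeze=8,
)

```text
t: 7.9
eef_pos: [0.482, 0.0205, 0.2061]
ee_rot: [3.142, 0.0, -3.018]
force: [-0.2, -0.1, -0.5]
width: 0.0401
```

```bash
python3 st.py
```

```text
[ 2.9000e-01  4.7000e-01 -6.5000e-01  4.0000e-02 -2.6000e-01  1.4000e-01
  3.9920e+01  4.8195e+02  2.0480e+01  2.0612e+02] sd [0.61 0.61 0.68 0.2  0.17 0.37 0.2 ] 8.1
```

d is about 6.1 mm at 8 N, with no stop yet. Continuing.

arm_command(
  targets=[
    [[0, 0, 0], [0.05, -0.5, 0], 0.59],
    [[0, 0, 0], [0, 0, 0], 0.59],
    [[0, 0, 0], [0, 0, 0], 0.59],
    [[0, 0, 0], [0, 0, 0], 0.59],
  ],
  squeeze=9,
)

```text
t: 8.55
eef_pos: [0.482, 0.02, 0.2061]
ee_rot: [3.142, 0.0, -3.018]
force: [0.3, 0.1, -0.1]
width: 0.0386
```

```bash
python3 st.py
```

```text
[ 5.0000e-01 -2.8000e-01 -6.0000e-01 -1.1000e-01 -6.0000e-02  2.3000e-01
  3.8650e+01  4.8198e+02  1.9980e+01  2.0611e+02] sd [0.52 0.23 0.4  0.33 0.23 0.24 0.14] 8.75
```

arm_command(
  targets=[
    [[0, 0, 0], [0.05, -0.4, 0], 0.59],
    [[0, 0, 0], [0, 0, 0], 0.59],
    [[0, 0, 0], [0, 0, 0], 0.59],
    [[0, 0, 0], [0, 0, 0], 0.59],
  ],
  squeeze=10,
)

```text
t: 9.2
eef_pos: [0.482, 0.0197, 0.2061]
ee_rot: [3.141, 0.0, -3.018]
force: [-1.5, 2.0, -0.1]
width: 0.0393
```

```bash
python3 st.py
```

```text
[-1.1300e+00  2.8800e+00 -7.5000e-01  1.0190e+01  3.8100e+00 -6.0000e-02
  3.9340e+01  4.8203e+02  1.9660e+01  2.0611e+02] sd [0.53 0.56 0.47 0.3  0.31 0.27 0.05] 9.4
```

```bash
python3 - <<'E'
from station import *
from h import *
p,d=grab_frame("wrist");cv2.imwrite("pics/w4.png",cv2.resize(p[170:330,130:380,::-1],None,fx=3,fy=3,interpolation=cv2.INTER_CUBIC))
E
```

```text
(no output)
```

View pics/last.png

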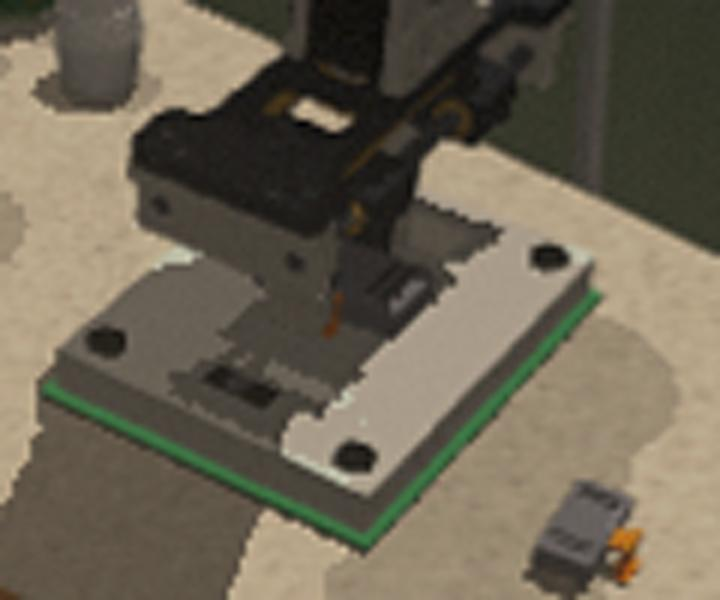

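View pics/w4.png

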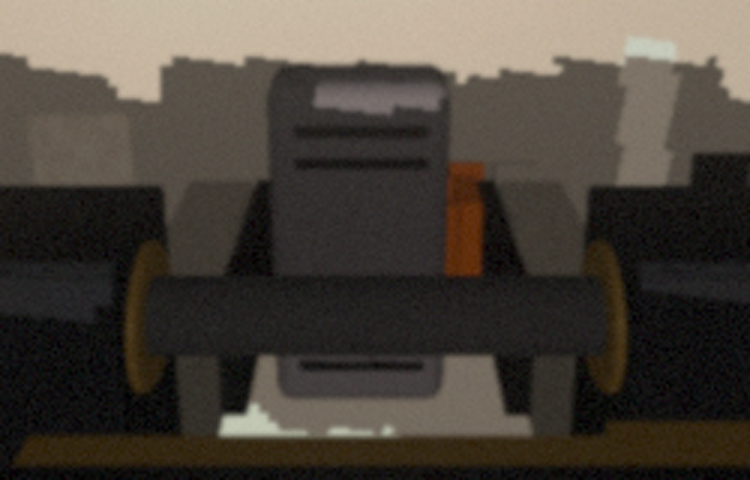

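arm_command(
  targets=[
    [[0, 0, 0], [-0.05, 0.4, 0], 0.59],
    [[0, 0, 0], [0, 0, 0], 0.59],
    [[0, 0, 0], [0, 0, 0], 0.59],
  ],
  squeeze=9,
)

```text
t: 9.8
eef_pos: [0.482, 0.0199, 0.2061]
ee_rot: [-3.141, -0.0, -3.018]
force: [-0.1, 1.0, -0.9]
width: 0.0389
```

```bash
python3 st.py
```

```text
[ 1.2000e-01  4.6000e-01 -7.9000e-01  1.0700e+00 -3.1000e-01 -2.7000e-01
  3.8970e+01  4.8200e+02  1.9880e+01  2.0611e+02] sd [0.5  0.37 0.17 0.46 0.32 0.34 0.12] 10.0
```

arm_command(
  targets=[
    [[0, 0, 0], [0, 0, 0.5], 0.59],
    [[0, 0, 0], [0, 0, 0.5], 0.59],
    [[0, 0, 0], [0, 0, 0], 0.59],
  ],
  squeeze=9,
)

```text
t: 10.35
eef_pos: [0.482, 0.02, 0.2072]
ee_rot: [-3.142, 0.0, -3.018]
force: [-0.6, 0.6, -0.6]
width: 0.0385
```

arm_command(
  targets=[
    [[0, 0, 0], [0, 0, 0.4], 0.59],
    [[0, 0, 0], [0, 0, 0], 0.59],
  ],
  squeeze=9,
)

```text
t: 10.55
eef_pos: [0.482, 0.02, 0.2076]
ee_rot: [3.142, 0.0, -3.018]
force: [-0.5, 0.1, 0.2]
width: 0.0385
```

arm_command(
  targets=[
    [[0, 0, 0], [0, 0, 0.4], 0.59],
    [[0, 0, 0], [0, 0, 0], 0.59],
  ],
  squeeze=9,
)

```text
t: 10.75
eef_pos: [0.482, 0.02, 0.208]
ee_rot: [3.142, 0.0, -3.018]
force: [-0.2, -0.7, -1.1]
width: 0.0391
```

arm_command(
  targets=[
    [[0, 0, 0], [0, 0, 0.4], 0.59],
    [[0, 0, 0], [0, 0, 0], 0.59],
  ],
  squeeze=9,
)

```text
t: 10.95
eef_pos: [0.482, 0.02, 0.2084]
ee_rot: [3.142, 0.0, -3.018]
force: [1.5, -0.4, 0.0]
width: 0.0388
```

```bash
python3 st.py
```

```text
[ 4.4000e-01 -5.2000e-01 -4.1000e-01 -9.0000e-02 -4.0000e-02  4.0000e-02
  3.8960e+01  4.8199e+02  1.9970e+01  2.0833e+02] sd [0.55 0.59 0.36 0.12 0.32 0.24 0.26] 11.15
```

View pics/last.png

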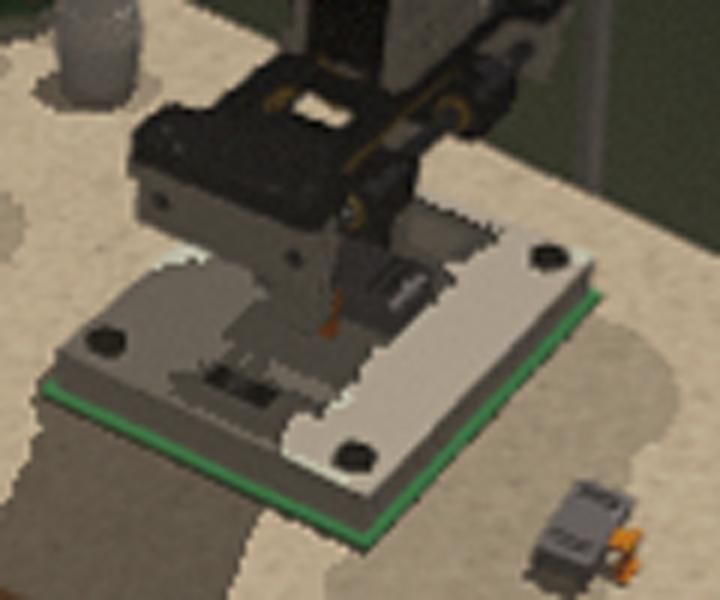

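There was no reaction force 2.2 mm up, so the hook has let go. Lifting straight up.

arm_command(
  targets=[
    [[0, 0, 0], [0, 0, 1], 0.59],
    [[0, 0, 0], [0, 0, 1.5], 0.59],
    [[0, 0, 0], [0, 0, 2], 0.59],
    [[0, 0, 0], [0, 0, 0], 0.59],
  ],
  squeeze=9,
)

```text
t: 11.6
eef_pos: [0.4821, 0.02, 0.2132]
ee_rot: [3.141, 0.001, -3.018]
force: [-0.6, 0.6, -0.4]
width: 0.039
```

arm_command(
  targets=[
    [[0, 0, 0], [0, 0, 3], 0.59],
    [[0, 0, 0], [0, 0, 3], 0.59],
    [[0, 0, 0], [0, 0, 4], 0.59],
    [[0, 0, 0], [0, 0, 4], 0.59],
    [[0, 0, 0], [0, 0, 5], 0.59],
    [[0, 0, 0], [0, 0, 8], 0.59],
    [[0, 0, 0], [0, 0, 8], 0.59],
    [[0, 0, 0], [0, 0, 0], 0.59],
  ],
  squeeze=9,
)

```text
t: 12.4
eef_pos: [0.4825, 0.0202, 0.2492]
ee_rot: [3.141, 0.002, -3.018]
force: [0.8, -1.2, -0.5]
width: 0.039
```

```bash
python3 st.py
```

```text
[ 2.0000e-01 -1.1000e-01 -6.7000e-01  9.0000e-02 -1.5000e-01 -0.0000e+00
  3.8870e+01  4.8208e+02  2.0030e+01  2.4829e+02] sd [0.66 0.56 0.61 0.43 0.33 0.35 0.07] 12.6
```

View pics/last.png

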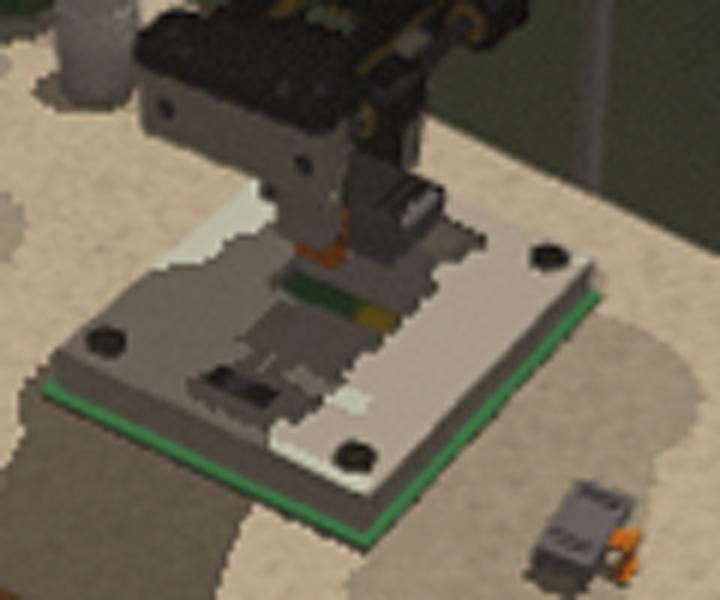

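The cover is free (battery bay visible) and well held. Carrying it over to the board.

arm_command(
  targets=[
    [[0, 0, 0], [0, 5, 8], 0.59],
    [[0, 0, 0], [0, 15, 8], 0.59],
    [[0, 0, 0], [-1, 30, 4], 0.59],
    [[0, 0, 0], [-1, 40, 0], 0.59],
    [[0, 0, 0], [-1, 45, 0], 0.59],
    [[0, 0, 0], [-1, 45, 0], 0.59],
    [[0, 0, 0], [-1, 45, 0], 0.59],
    [[0, 0, 0], [-1, 40, 0], 0.59],
  ],
  squeeze=9,
)

```text
t: 13.45
eef_pos: [0.4756, 0.2875, 0.2683]
ee_rot: [3.141, 0.001, -3.017]
force: [1.3, 0.8, 0.9]
width: 0.0387
```

arm_command(
  targets=[
    [[0, 0, 0], [-1, 30, -5], 0.59],
    [[0, 0, 0], [0, 17, -10], 0.59],
    [[0, 0, 0], [0, 8, -10], 0.59],
    [[0, 0, 0], [0, 0, -6], 0.59],
    [[0, 0, 0], [0, 0, 0], 0.59],
    [[0, 0, 0], [0, 0, 0], 0.59],
  ],
  squeeze=9,
)

```text
t: 14.05
eef_pos: [0.4751, 0.3387, 0.2367]
ee_rot: [-3.141, -0.001, -3.019]
force: [0.8, 0.9, -0.3]
width: 0.039
```

```bash
sed -i 's/\[120:220,250:370,::-1\],None,fx=6,fy=6/[140:320,120:320,::-1],None,fx=3.3,fy=3.3/' st.py; python3 st.py; python3 - <<'E'
from station import *
from h import *
p,d=grab_frame("wrist");cv2.imwrite("pics/w5.png",p[:,:,::-1])
E
```

```text
[ 1.0000e-01  2.9000e-01 -4.2000e-01 -5.0000e-02 -6.0000e-02  1.4000e-01
  3.8890e+01  4.7524e+02  3.3910e+02  2.3719e+02] sd [0.58 0.45 0.24 0.4  0.27 0.19 0.17] 14.25
```

View pics/last.png

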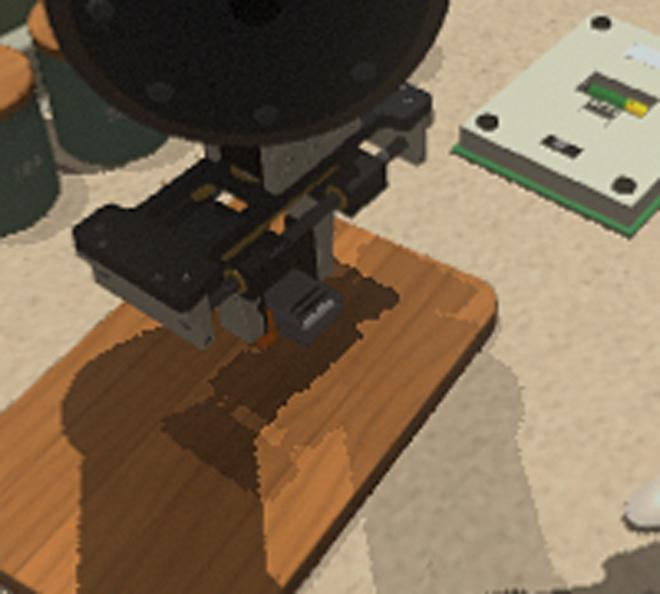

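View pics/w5.png

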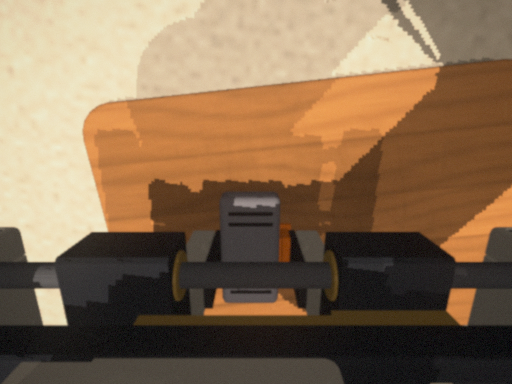

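The cover is over the board at about (475, 339) mm, level and well inside the edges. Lowering.

arm_command(
  targets=[
    [[0, 0, 0], [0, 0, -5], 0.59],
    [[0, 0, 0], [0, 0, -5], 0.59],
    [[0, 0, 0], [0, 0, -4], 0.59],
    [[0, 0, 0], [0, 0, -2], 0.59],
    [[0, 0, 0], [0, 0, 0], 0.59],
    [[0, 0, 0], [0, 0, 0], 0.59],
  ],
  squeeze=9,
)

```text
t: 14.95
eef_pos: [0.475, 0.34, 0.2207]
ee_rot: [-3.141, -0.0, -3.018]
force: [0.0, -0.7, -0.4]
width: 0.039
```

arm_command(
  targets=[
    [[0, 0, 0], [0, 0, -1], 0.59],
    [[0, 0, 0], [0, 0, -1], 0.59],
    [[0, 0, 0], [0, 0, -1], 0.59],
    [[0, 0, 0], [0, 0, 0], 0.59],
  ],
  squeeze=9,
)

```text
t: 15.35
eef_pos: [0.475, 0.3399, 0.2177]
ee_rot: [-3.141, -0.0, -3.018]
force: [0.4, 0.1, 0.1]
width: 0.0389
```

arm_command(
  targets=[
    [[0, 0, 0], [0, 0, -1], 0.59],
    [[0, 0, 0], [0, 0, -1], 0.59],
    [[0, 0, 0], [0, 0, 0], 0.59],
    [[0, 0, 0], [0, 0, 0], 0.59],
  ],
  squeeze=9,
)

```text
t: 15.75
eef_pos: [0.475, 0.34, 0.2158]
ee_rot: [-3.142, -0.0, -3.018]
force: [0.3, -0.2, -0.1]
width: 0.0387
```

```bash
python3 st.py
```

```text
[-1.0000e-02 -6.0000e-02 -1.8000e-01 -4.0000e-02  1.3000e-01  3.0000e-02
  3.8740e+01  4.7500e+02  3.3999e+02  2.1582e+02] sd [0.32 0.36 0.31 0.11 0.45 0.32 0.16] 15.95
```

View pics/last.png

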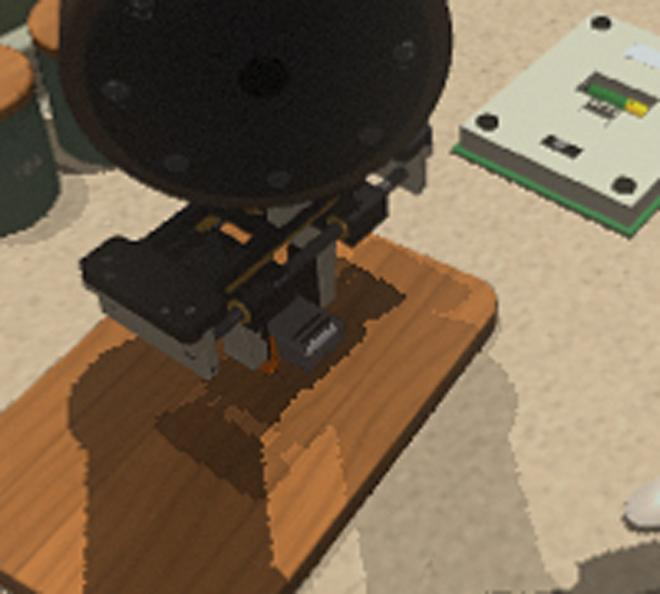

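Not in contact yet (z force about -0.2 N). Continuing in small steps.

arm_command(
  targets=[
    [[0, 0, 0], [0, 0, -0.8], 0.59],
    [[0, 0, 0], [0, 0, 0], 0.59],
    [[0, 0, 0], [0, 0, 0], 0.59],
  ],
  squeeze=9,
)

```text
t: 16.3
eef_pos: [0.475, 0.34, 0.2149]
ee_rot: [-3.142, -0.0, -3.018]
force: [0.1, 0.1, -0.9]
width: 0.0387
```

arm_command(
  targets=[
    [[0, 0, 0], [0, 0, -0.6], 0.59],
    [[0, 0, 0], [0, 0, 0], 0.59],
    [[0, 0, 0], [0, 0, 0], 0.59],
  ],
  squeeze=9,
)

```text
t: 16.6
eef_pos: [0.475, 0.34, 0.2144]
ee_rot: [-3.142, -0.0, -3.018]
force: [-0.2, -0.2, -1.3]
width: 0.039
```

arm_command(
  targets=[
    [[0, 0, 0], [0, 0, -0.4], 0.59],
    [[0, 0, 0], [0, 0, 0], 0.59],
    [[0, 0, 0], [0, 0, 0], 0.59],
  ],
  squeeze=9,
)

```text
t: 16.9
eef_pos: [0.475, 0.34, 0.214]
ee_rot: [-3.142, -0.0, -3.018]
force: [-0.4, 0.3, -0.5]
width: 0.0389
```

arm_command(
  targets=[
    [[0, 0, 0], [0, 0, -0.4], 0.59],
    [[0, 0, 0], [0, 0, 0], 0.59],
    [[0, 0, 0], [0, 0, 0], 0.59],
  ],
  squeeze=9,
)

```text
t: 17.2
eef_pos: [0.475, 0.34, 0.2136]
ee_rot: [-3.142, -0.0, -3.018]
force: [0.3, 0.0, -0.1]
width: 0.0388
```

arm_command(
  targets=[
    [[0, 0, 0], [0, 0, -0.4], 0.59],
    [[0, 0, 0], [0, 0, 0], 0.59],
    [[0, 0, 0], [0, 0, 0], 0.59],
  ],
  squeeze=9,
)

```text
t: 17.5
eef_pos: [0.475, 0.34, 0.2132]
ee_rot: [-3.142, -0.0, -3.018]
force: [1.1, -0.2, -1.5]
width: 0.0391
```

```bash
python3 st.py
```

```text
[-2.0000e-02 -4.5000e-01 -8.1000e-01 -1.2000e-01 -3.0000e-02  2.0000e-02
  3.8880e+01  4.7499e+02  3.3997e+02  2.1321e+02] sd [0.68 0.34 0.53 0.29 0.38 0.32 0.12] 17.7
```

arm_command(
  targets=[
    [[0, 0, 0], [0, 0, -0.3], 0.59],
    [[0, 0, 0], [0, 0, 0], 0.59],
    [[0, 0, 0], [0, 0, 0], 0.59],
  ],
  squeeze=9,
)

```text
t: 18.05
eef_pos: [0.475, 0.34, 0.2129]
ee_rot: [-3.142, -0.0, -3.018]
force: [-1.0, -0.0, -0.3]
width: 0.0385
```

arm_command(
  targets=[
    [[0, 0, 0], [0, 0, -0.3], 0.59],
    [[0, 0, 0], [0, 0, 0], 0.59],
    [[0, 0, 0], [0, 0, 0], 0.59],
  ],
  squeeze=9,
)

```text
t: 18.35
eef_pos: [0.475, 0.34, 0.2127]
ee_rot: [3.142, 0.0, -3.018]
force: [-0.7, -0.3, 2.0]
width: 0.0389
```

```bash
python3 st.py
```

```text
[-7.6000e-01 -1.1000e-01  1.3200e+00 -4.9000e-01  1.3100e+00  2.6000e-01
  3.8700e+01  4.7500e+02  3.4001e+02  2.1270e+02] sd [0.61 0.15 0.44 0.25 0.15 0.21 0.19] 18.55
```

Contact felt: z force rose about 2 N. Now I'll open slowly, following the rebounding tab so the cover isn't dragged.

arm_command(
  targets=[
    [[0, 0, 0], [0, 0.2, 0], 0.555],
    [[0, 0, 0], [-0.05, 0.5, 0], 0.544],
    [[0, 0, 0], [-0.05, 0.5, 0], 0.532],
    [[0, 0, 0], [-0.05, 0.5, 0], 0.521],
    [[0, 0, 0], [-0.05, 0.5, 0], 0.51],
    [[0, 0, 0], [-0.05, 0.5, 0], 0.498],
    [[0, 0, 0], [-0.05, 0.5, 0], 0.487],
    [[0, 0, 0], [0, 0.3, 0], 0.478],
  ],
  squeeze=9,
)

```text
t: 19.4
eef_pos: [0.4746, 0.3435, 0.2127]
ee_rot: [3.142, -0.0, -3.018]
force: [-1.3, -1.9, 3.8]
width: 0.0456
```

arm_command(
  targets=[
    [[0, 0, 0], [0, 0, 0], 0.47],
    [[0, 0, 0], [0, 0, 0], 0.46],
    [[0, 0, 0], [0, 0, 0], 0.45],
    [[0, 0, 0], [0, 0, 0], 0.43],
    [[0, 0, 0], [0, 0, 0], 0.4],
    [[0, 0, 0], [0, 0, 0], 0.36],
    [[0, 0, 0], [0, 0, 0], 0.32],
    [[0, 0, 0], [0, 0, 0], 0.32],
  ],
)

```text
t: 20.2
eef_pos: [0.4747, 0.3435, 0.2126]
ee_rot: [3.142, 0.0, -3.018]
force: [0.6, 0.6, -0.4]
width: 0.0593
```

```bash
python3 st.py;  python3 - <<'E'
from station import *
from h import *
p,d=grab_frame("wrist");cv2.imwrite("pics/w6.png",p[:,:,::-1])
E
```

```text
[ 3.0000e-02  2.9000e-01 -1.7000e-01 -2.6000e-01 -1.4000e-01  3.1000e-01
  5.9490e+01  4.7470e+02  3.4348e+02  2.1262e+02] sd [0.29 0.44 0.21 0.24 0.11 0.31 0.21] 20.4
```

View pics/last.png

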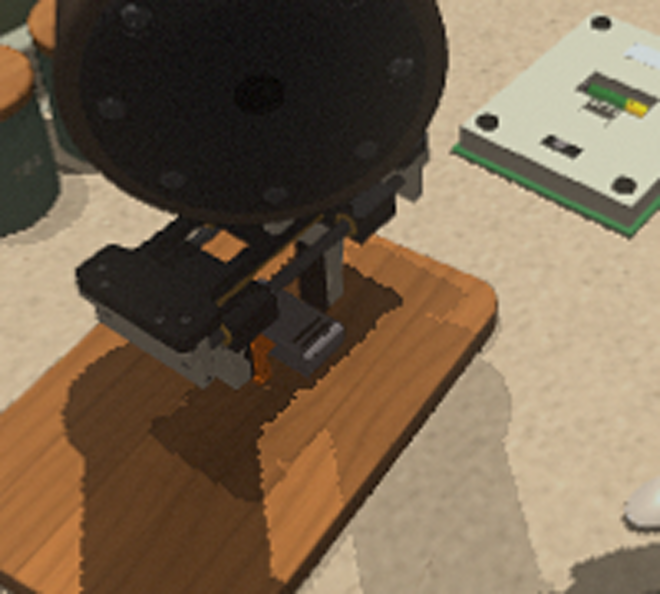

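View pics/w6.png

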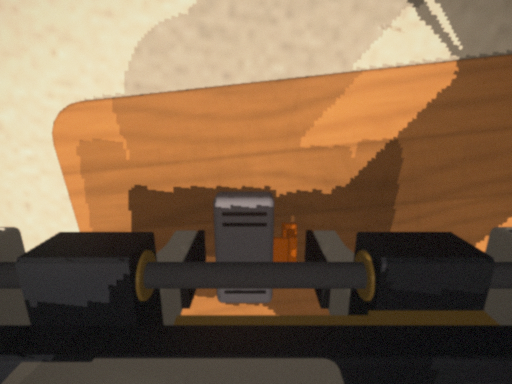

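The fingers are clear on both sides and the tab is relaxed again. Retreating upward.

arm_command(
  targets=[
    [[0, 0, 0], [0, 0, 5], 0.32],
    [[0, 0, 0], [0, 0, 15], 0.32],
    [[0, 0, 0], [0, 0, 30], 0.3],
    [[0, 0, 0], [0, 0, 40], 0.2],
    [[0, 0, 0], [-5, -20, 40], 0.1],
    [[0, 0, 0], [-5, -45, 20], 0],
    [[0, 0, 0], [-5, -45, 0], 0],
    [[0, 0, 0], [-5, -45, 0], 0],
  ],
)

```text
t: 21.3
eef_pos: [0.4542, 0.187, 0.3639]
ee_rot: [3.14, 0.002, -3.017]
force: [1.1, -0.1, 0.0]
width: 0.0872
```

arm_command(
  targets=[
    [[0, 0, 0], [0, -45, 0], 0],
    [[0, 0, 0], [0, -45, 0], 0],
    [[0, 0, 0], [0, -45, 0], 0],
    [[0, 0, 0], [0, -20, 0], 0],
    [[0, 0, 0], [0, 0, 0], 0],
    [[0, 0, 0], [0, 0, 0], 0],
  ],
)

```text
t: 21.9
eef_pos: [0.4547, 0.0331, 0.3631]
ee_rot: [3.141, 0.001, -3.019]
force: [0.3, 0.7, 0.6]
width: 0.0872
```

```bash
python3 - <<'E'
from station import *
from h import *
s=get_state();print(s['t'],s['eef_pos'],s['force'])
c=camera_params("top");p,d=grab_frame("top");P=cloud(c,d)
cv2.imwrite("pics/t7.png",p[:,:,::-1])
p2,_=grab_frame("scene");cv2.imwrite("pics/s7.png",p2[:,:,::-1])
m=((P[...,2]>.031)&(P[...,2]<.06)).astype(np.uint8);m[:, :100]=0;m[:,240:]=0;m[:170]=0;m[275:]=0
n,l,st,_=cv2.connectedComponentsWithStats(m)
for i in range(1,n):
    if st[i,4]>60:
        Q=P[l==i];print(st[i],cv2.minAreaRect((Q[:,:2]*1000).astype(np.float32)),np.percentile(Q[:,2],[10,50,90]))
E
```

```text
21.9 [0.45467846 0.03310822 0.36307762] [0.29731175 0.74895839 0.56114636]
[171 204  24  32 527] ((474.402587890625, 343.53082275390625), (66.2771987915039, 46.441062927246094), 7.529814720153809) [0.04338341 0.04642546 0.04908439]
```

View pics/s7.png

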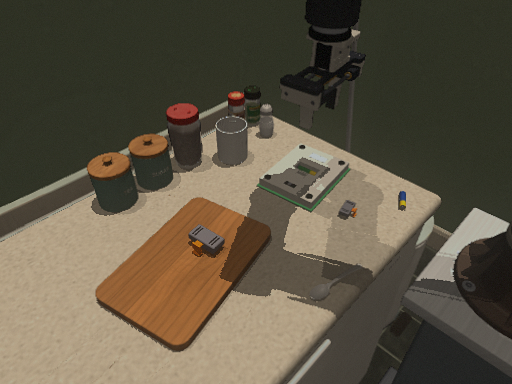

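View pics/t7.png

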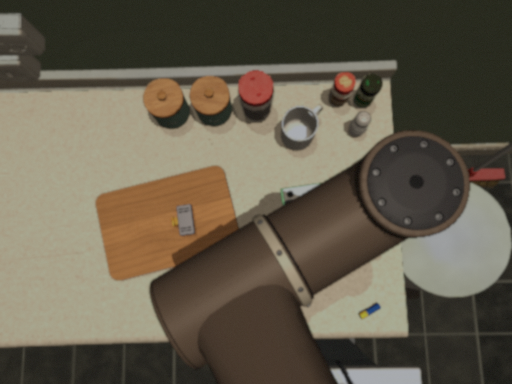

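The cover stands on the board at top-view pixel (184,220). Its top is at 46 mm, which is 21 + 26 mm as expected, so it is flat and right way up. The tab is relaxed, with 46 mm across. Mug, shaker and look-alike haven't moved. Handing in.

```bash
python3 -c "
from station import *
print(job_done())"
```

```text
the job is handed in; nothing more can be done
None
```

The battery cover is off the scale and standing right way up on the chopping board. I handed the job in at about 22 s of the 72 s allowed.

- **Release:** I raised the squeeze in 1 N steps, moving the arm along with the tab, until I felt the back-stop at 10 N. I backed off to 9 N, about 7 mm of travel. The cover then lifted straight up with no measurable pull on the catch.
- **Loads on the way:** Early on, about 3 N of downward load built up, and I relieved it. At the 10 N step the sideways force rose to about 3 N and the opening read slightly wider instead of narrower. I took that as the back-stop and eased off.
- **Travel:** The tab went to the stop, so up to about 1.2 mm further than strictly needed to let go, always well under its 18 N limit.
- **Set-down:** The cover was lowered until contact showed as about 2 N, and the fingers were opened slowly as the tab sprang back. Upward force read 3.8 N once during that opening.
- **Last checks:** The cover lies flat on the board at about (0.474, 0.344) m. Its top is at 46 mm against 47 mm expected, and it measures 66 x 46 mm, so the tab is back to its relaxed position. The gripper is clear, and the mug, shaker and smaller look-alike have not visibly moved.
- **Description mismatch:** It puts the cover's origin 14 mm below the deck when seated, but its other figures and the height where it touched the board fit 10 mm. This did not affect the job.

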